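# Wind the airing timer to its stop, then set it back to the marked minutes

## Task

Start the bell timer for the airing of the opened bottle: twist the black dial clockwise past its top (orange) mark until you feel the hidden wind-up stop, and hold it firmly against that stop for about half a second with a torque of about 0.3 Nm, never as much as 0.6. Then turn it back down so that the pointer is set at the blue rider and let go, and do not move the glass, bottle, cork and corkscrew that stand round it.

Things in the scene. Friction and masses are not known exactly. Their poses are not given: they have to be found in the camera images.
- timer: bell timer screwed to the desk: steel plate 170 x 112 x 6 mm, round white housing 104 mm across with its flat top 30 mm above the desk, and a brass bell (48 mm across, 37 mm high) 82 mm off along the timer's own +x. Origin: on the dial's axis at desk height, z up. Scale clockwise from above, 8 degrees a minute: green mark (0) along own +y, long black marks at 5 and 10, orange top mark at 15
- dial: black dial on a vertical axis, turns clockwise from the green mark to a stop hidden in the housing; friction about 0.05 N m, stays where left. Skirt 48 mm across, 30 to 40 mm above the desk; on it an upright grip bar 14 mm thick, 46 mm long along the dial's own y, 40 to 72 mm above the desk, centred on the axis. Origin: on the axis 30 mm above the desk; own +y along the pointer, z up
- dial_grip (a point): point on the dial's axis inside the grip bar, 60 mm above the desk; axes as the dial's
- pointer_tip (a point): just beyond the pointer's tip, 34 mm from the dial's axis along the dial's own +y, 35 mm above the desk. The pointer is a black nose with a white line, 5 mm wide, sticking out of the skirt from 24 to 33 mm from the axis, 31 to 39 mm above the desk
- rider: blue rider clamped on the housing's rim at the wanted minutes (5 to 12, varies), 10 mm wide, top 41 mm above the desk, outside the pointer's path. Origin: on the dial's axis at desk height; own +y points to the rider, z up
- rider_tip (a point): just inside the blue rider's nose, 34 mm from the dial's axis along the rider's own +y, 35 mm above the desk; the pointer_tip point falls on it when the dial is set
- tasting_glass: loose empty stemmed tasting glass 63 mm across, 155 mm tall, upright left of the timer. Origin: centre of its foot
- bottle_p: loose dark wine bottle with a cream label, 83 mm across, 297 mm tall, upright behind the timer. Origin: centre of its underside
- cork: loose cork 24 x 45 mm lying right of and nearer than the timer. Origin: under its middle
- corkscrew: loose folding corkscrew with a brown handle, 14 x 112 x 24 mm, lying right of the timer. Origin: under its middle
- top_mark (a point): the orange top mark on the housing, 15 minutes = 120 degrees (2.094 rad) clockwise of the green mark, 40 mm from the dial's axis. The hidden rigid stop ends the dial's travel somewhere 0.1 to 0.5 rad past this mark, different each time: only to be felt. It acts 30 mm from the axis: it must feel 5 N (0.15 N m beyond friction) for 0.3 s and never over 20 N (0.6 N m)

How it is judged:
On the way:
1. the dial is wound past its top mark and bears on its hidden stop with at least 5 N (0.15 N m) for 0.3 s (contact force between dial and timer above 5 N), for 0.3 s.
At the end, for the whole second after the job is handed in: the pointer is within 3.6 mm (about 0.1 rad, three quarters of a minute) of the blue rider's nose, and the dial is at rest (horizontal distance between pointer_tip and rider_tip below 0.0036 m and angular speed of dial below 0.05 rad/s); the robot touches nothing.
It fails at once if the dial is forced against its hidden stop with more than 20 N (0.6 N m) (contact force between dial and timer above 20 N).
It fails at once if the glass, bottle, cork or corkscrew is moved by more than 20 mm (distance of any of tasting_glass, bottle_p, cork, corkscrew from where it was at the start of the episode above 0.02 m).
It also fails if it takes over 72 s, if anything falls off the work surface, if the arm or the gripper's body presses on something with over 40 N, if the wrist force passes 120 N, or if a joint passes its speed limit or range.

## Robot

A 6-joint arm with a two-finger parallel gripper is mounted at the origin on a cart in front of the work surface, level with it; the furniture and walls round the work are solid. World frame = base frame: x ahead of the robot, y to its left, z up, the work surface at z = 0. Lengths are in m, angles in rad, forces in N, time in s.
With the tool pointing down it reaches from about 0.275 to 0.75 m from the base axis. Payload 10.2 kg.
Tool frame: the origin (TCP) lies at the very end of the fingers, on their centre line; the grasp point (between the pads) lies 19 mm behind it; z points along the fingers, y is the line along which they close (so a half turn about z gives the same grasp; the last joint's range is limited). The gripper opens to 88 mm and grips with 3 to 60 N. Pads are 18 mm wide; open, the fingers measure 123 mm over their backs; the gripper's body (75 mm by 187 mm) begins 45 mm behind the grasp point.
Start: joints at [-1.404, 0.313, 1.498, -0, 1.331, -0.223], TCP at [0.199, -0.486, 0.239] pointing down, gripper open.
Joint ranges: [-2.94, 2.94], [-0.97, 2.17], [0.19, 2.56], [-1.23, 4.37], [0.02, 3.11], [-2.88, 2.88]. Speed limits (rad/s): [2.39, 2.39, 3.01, 3.14, 3.14, 3.14].

## Interface

Orientations are given as a rotation vector (axis times angle).
In Python, from bench import r gives the robot as it stands.
- The arm moves only by the tool step_arm, never from a script. Its argument "increments" is a list that holds one entry, the list of rows, each a list of 4 numbers: the shift along the tool's x, y, z in cm, then the turn about the tool's z in degrees. In form: [[[dx, dy, dz, turn], ...]]. A call has 1 to 10 rows; each row is the pose to reach, as a shift and turn from the pose commanded when the call began, along the tool's axes at that moment; what a row does not reach only later rows make up. A row lasts 1/10 s, in which the tool goes at most 50 mm and 8.59 degrees, less where a joint would pass 70% of its speed; a pose out of reach is approached as far as the arm can. A call with a gripper value outside its range is refused whole. "jaw" is the finger opening in cm, from 0 to 8.81, set as the call begins (left out, the last holds). The fingers move at their own pace and stop on an object; "squeeze" is the grip in N (left out, the last holds). Time passes only in rows, so rows that repeat a pose let the fingers close. It gives the time, the measured TCP pose, the force, the opening and the grip force at its end, in the units of the state.
- r.read_state(): the state, without advancing time (a new reading comes with each control period).
- r.camera(name): name is "scene" or "side" or "wrist"; returns a dict with "color" (400x640x3 uint8, blue, green, red), "range_z" (400x640 float32, m along the optical axis (not along the pixel's ray), 0 where there is no reading), "vfov" (degrees; the focal length in pixels is half the picture's height over the tangent of half this angle, whatever the lens; pixels are square), "cx", "cy" (the principal point, pixels), "T" (4x4, takes a point from camera to world coordinates); the wrist camera has in their place "T_tool_cam" (4x4, takes a point from camera to tool coordinates, whose origin is the TCP and whose axes are the flange's). Camera axes: x right, y down, z forward; pixel columns grow to the right and rows downward; lengths in m; the calibration is good to about 2 mm. A picture is of the moment at which its call begins: read the wrist's pose just before it.
- r.close_job(): hands the job in; it is judged then, once.
The state is a dict: "clock": time; "joint_positions": joint angles; "qd": joint speeds; "tau": joint torques, N m; "tcp_pos": TCP position; "tool_rot": TCP orientation; "force": force on the tool from outside, world axes, zero at the start; "torque": the same for the moment, N m; "grip_width": opening from 0.0 (shut) to 1.0 (fully open); "finger_force": force on a finger pad.
Only numpy, scipy, OpenCV 4.12 (cv2) and the standard library are available. Lean on these libraries where they do the work, as an engineer would, in place of code of your own. Each camera call takes 0.05 s, during which the arm holds its last target. There are 200 camera calls.

## Working session

There is one attempt and no reset: what is moved stays moved. The work goes in short steps, Python scripts to look and compute and a tool call to move; the robot and the scene stay as the last step left them, time stands still between calls to the robot, and variables do not carry over. Pictures are saved under pics/ and viewed, at most 10 in all, crops included, and the job is handed in when it is done.

Besides the shell and the picture viewer there is one more tool, called after "Request:" by a JSON object that holds its "name" and its "arguments", one argument or row to a line. step_arm: Moves the arm, as the interface text tells. Its arguments: {"type":"object","properties":{"increments":{"type":"array","items":{"type":"array","items":{"type":"array","items":{"type":"number"}}}},"jaw":{"type":"number"},"squeeze":{"type":"number"}},"required":["increments"]}

```bash
mkdir -p pics; ls; python3 - <<'E'
from bench import r
import cv2,numpy as np,pickle
s=r.read_state();print(s)
for n in("scene","side"):
    c=r.camera(n);pickle.dump(c,open(n+".pkl","wb"));cv2.imwrite(f"pics/{n}0.png",c["color"]);print(n,c["vfov"],c["cx"],c["cy"],c["T"].round(3).tolist())
E
```

```text
pics
{'clock': 0.0, 'joint_positions': array([-1.40442169e+00,  3.13461819e-01,  1.49843541e+00,  7.87446552e-06,
        1.33099993e+00, -2.23387305e-01]), 'qd': array([-0.00152879,  0.00087875,  0.00081218, -0.00105054,  0.00141139,
       -0.00085183]), 'tau': array([-1.56399208e-03, -4.02211690e+01, -2.52268839e+01,  6.93586841e-02,
        3.52441426e-02, -8.59511442e-05]), 'tcp_pos': array([ 0.19943823, -0.48537721,  0.23815565]), 'tool_rot': array([-3.08084608e+00, -6.08113304e-01, -7.03839690e-05]), 'force': array([-0.01860585,  1.21411566, -0.18289502]), 'torque': array([-0.04769023,  0.03804727, -0.02314008]), 'finger_force': 0.0, 'grip_width': 0.997996931694879}
scene 44.95387716491741 318.17371521526195 199.9486612724706 [[-0.671, -0.366, 0.644, -0.155], [-0.741, 0.332, -0.583, 0.636], [-0.0, -0.869, -0.495, 0.61], [0.0, 0.0, 0.0, 1.0]]
side 49.93597191432728 316.6391451313554 202.43818775073845 [[0.949, -0.182, 0.258, 0.311], [-0.316, -0.546, 0.776, -0.804], [0.0, -0.818, -0.576, 0.644], [0.0, 0.0, 0.0, 1.0]]
```

View pics/scene0.png

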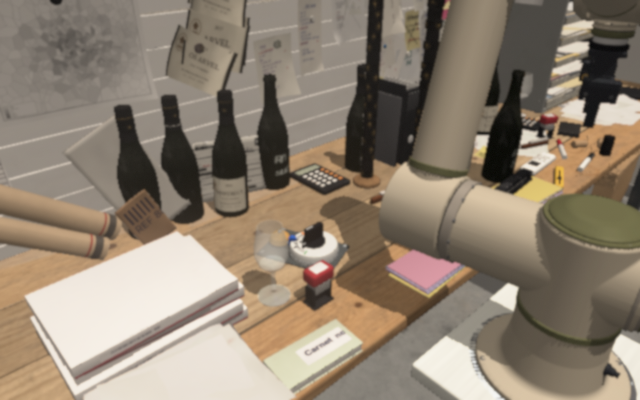

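View pics/side0.png

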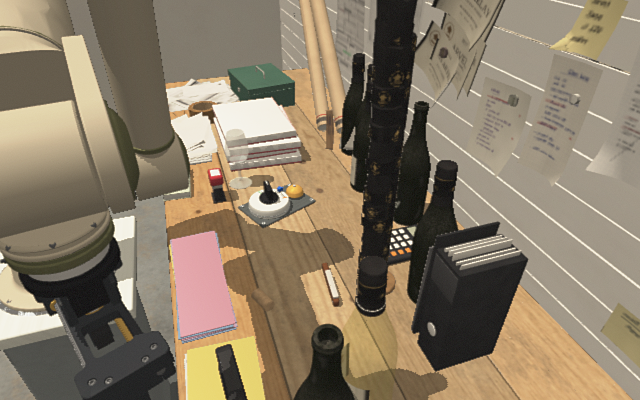

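The scene camera shows the timer at about (313,245), with the glass at (270,250) and a red-topped stamp at (320,285). The side camera shows the timer at (268,205) and the bell at (295,190), with the cork at (262,298) and the corkscrew at (331,285).

```bash
cat > h.py <<'E'
import numpy as np,pickle,cv2
from scipy.spatial.transform import Rotation as R
def foc(c): return 200/np.tan(np.radians(c["vfov"]/2))
def rays(c,T,uv):
    uv=np.atleast_2d(uv).astype(float);f=foc(c)
    return np.c_[(uv[:,0]-c["cx"])/f,(uv[:,1]-c["cy"])/f,np.ones(len(uv))]@T[:3,:3].T
def plane(c,T,uv,z):
    d=rays(c,T,uv);return T[:3,3]+d*((z-T[2,3])/d[:,2])[:,None]
def cloud(c,T):
    v,u=np.mgrid[0:400,0:640];d=rays(c,T,np.c_[u.ravel(),v.ravel()])
    return (T[:3,3]+d*c["range_z"].reshape(-1,1)).reshape(400,640,3)
def twrist(s,c):
    T=np.eye(4);T[:3,:3]=R.from_rotvec(s["tool_rot"]).as_matrix();T[:3,3]=s["tcp_pos"];return T@c["T_tool_cam"]
E
python3 - <<'E'
from h import *
for n,ps in(("scene",{"timer":(313,245),"knob":(314,230),"glassfoot":(274,296),"stamp":(320,270),"bottle":(232,208),"post":(368,180),"beyond":(345,245)}),("side",{"timer":(268,208),"knob":(267,185),"glassfoot":(240,183),"stamp":(215,172),"post":(371,290),"bell":(295,187),"cork":(262,298),"cs":(331,285),"bottle":(362,185),"bot2":(408,210),"calc":(400,243)})):
    c=pickle.load(open(n+".pkl","rb"));P=cloud(c,c["T"])
    for k,(u,v) in ps.items(): print(n,k,P[v,u].round(3),plane(c,c["T"],(u,v),0.03)[0].round(3),plane(c,c["T"],(u,v),0.)[0].round(3))
    b,g,rr=[c["color"][...,i].astype(int) for i in range(3)]
    if n=="side":
        m=(P[...,2]>.05)&(P[...,0]>.2)&(P[...,0]<.9)&(abs(P[...,1]-.15)<.45)
        h,_,_=np.histogram2d(P[m][:,0],P[m][:,1],bins=[np.arange(.2,.91,.05),np.arange(-.3,.61,.05)])
        H=np.zeros_like(h)
        for x,y,z in P[m]:
            i,j=int((x-.2)/.05),int((y+.3)/.05)
            if i<14 and j<18:H[i,j]=max(H[i,j],z)
        print((H*100).astype(int))
E
```

```text
scene timer [0.457 0.096 0.039] [0.467 0.088 0.03 ] [0.499 0.059 0.   ]
scene knob [0.469 0.083 0.064] [0.508 0.048 0.03 ] [0.543 0.018 0.   ]
scene glassfoot [0.419 0.228 0.005] [0.395 0.245 0.03 ] [0.424 0.225 0.   ]
scene stamp [0.35  0.175 0.078] [0.395 0.133 0.03 ] [0.424 0.107 0.   ]
scene bottle [0.717 0.123 0.024] [0.709 0.128 0.03 ] [0.753 0.102 0.   ]
scene post [ 0.606 -0.232  0.019] [ 0.591 -0.215  0.03 ] [ 0.63  -0.259  0.   ]
scene beyond [0.441 0.019 0.012] [0.422 0.038 0.03 ] [0.452 0.007 0.   ]
side timer [0.467 0.039 0.03 ] [0.467 0.039 0.03 ] [0.474 0.08  0.   ]
side knob [0.476 0.078 0.071] [0.488 0.141 0.03 ] [0.496 0.187 0.   ]
side glassfoot [0.426 0.211 0.006] [0.422 0.173 0.03 ] [0.427 0.22  0.   ]
side stamp [0.362 0.171 0.076] [0.366 0.251 0.03 ] [0.369 0.302 0.   ]
side post [ 0.483 -0.49   0.271] [ 0.593 -0.287  0.03 ] [ 0.607 -0.262  0.   ]
side bell [0.554 0.104 0.033] [0.555 0.108 0.03 ] [0.567 0.153 0.   ]
side cork [ 0.391 -0.234  0.022] [ 0.39  -0.241  0.03 ] [ 0.394 -0.213  0.   ]
side cs [ 0.526 -0.246  0.025] [ 0.525 -0.251  0.03 ] [ 0.535 -0.224
[... 334 characters left out ...]
 5  6  5  6  6]
 [ 0  0  0  0  0 20 23  0  7  7  0  0  0  7  6  6  7  7]
 [ 0  0  0  0  0  0  0  0  7  7 12  0  0  7  6  6  7  8]
 [ 0  0  0  0  0  0  0  0  0 15 15 13  9  9  9  9  9  9]
 [ 0  0  0  0  0  0  0  7  0 10 15  7  9  9  9  9  9  9]
 [ 0  0  0  0  0  0  0  0  0  0  0  7  9  9  9  9  9  9]
 [ 0  0  0  0  0  0  0  0  0  0  0  7  9  9  9  9  9  9]
 [49 49  0  0  0  0  0  0  0  0  0  7  9  9  9  9  9  9]
 [29  0  0  0  0  0  0  0  0  0  0  0  0  0  0  0  0  0]
 [29  0  0  0 11  0  0 29 29  0  0 11 14 12  8 11 14 15]
 [ 0  0  0 15 29 29  0  0  0 29 29 29 29  9 13 16 20 22]
 [ 0  0  0 13 29 29  0  0  0  0  0 29 29  0 13 17 21 24]
 [48 27 22 49 49 42 46 46 41 34  0  0  0  0  0  0  0 15]]
```

```bash
python3 - <<'E'
from bench import r
from h import *
s=r.read_state();M=R.from_rotvec(s["tool_rot"]).as_matrix();print(M.round(3))
c=r.camera("wrist");print(c["T_tool_cam"].round(3).tolist(),c["vfov"])
print("to above timer cm",(M.T@(np.array([.475,.075,.26])-s["tcp_pos"])*100).round(1))
for n,p in(("side",(327,345)),("scene",(508,130))):
    c=pickle.load(open(n+".pkl","rb"));print(cloud(c,c["T"])[p[1],p[0]])
E
```

```text
[[ 0.925  0.38  -0.   ]
 [ 0.38  -0.925  0.001]
 [ 0.    -0.001 -1.   ]]
[[0.0, -0.964, -0.264, 0.068], [1.0, 0.0, 0.001, -0.0], [-0.001, -0.264, 0.964, -0.146], [0.0, 0.0, 0.0, 1.0]] 61.42657886998798
to above timer cm [ 46.8 -41.4  -2.1]
[ 0.40282504 -0.56008848  0.29237293]
[ 0.38630221 -0.51499709  0.14956317]
```

Request:
{"name": "step_arm", "arguments": {
  "increments": [
    [[3,-2.6,-0.2,0],[6.2,-5.4,-0.4,0],[9.3,-8.2,-0.6,0],[12.4,-11,-0.8,0],[15.5,-13.8,-1,0],[18.6,-16.6,-1.2,0],[21.7,-19.4,-1.4,0],[24.8,-22.2,-1.6,0],[27.9,-25,-1.8,0],[31,-27.8,-2,0]]
  ]
}}

```text
clock: 1.15
tcp_pos: [0.3809, -0.109, 0.2588]
tool_rot: [3.082, 0.608, 0.0]
force: [-0.3, -0.5, 1.2]
grip_width: 1.001
finger_force: 0.0
```

Request:
{"name": "step_arm", "arguments": {
  "increments": [
    [[3,-3,0,0],[6,-6,0,0],[9,-9.5,0,0],[11,-12,0,0],[12.8,-13.6,0,0],[12.8,-13.6,0,0],[12.8,-13.6,0,0]]
  ]
}}

```text
clock: 1.85
tcp_pos: [0.4471, 0.0637, 0.2585]
tool_rot: [3.082, 0.61, -0.001]
force: [-0.4, -0.4, -0.3]
grip_width: 1.003
finger_force: 0.0
```

```bash
python3 - <<'E'
from bench import r
from h import *
s=r.read_state();c=r.camera("wrist");pickle.dump((s,c),open("w1.pkl","wb"));print(s["clock"],s["tcp_pos"],s["joint_positions"].round(3),s["tool_rot"])
cv2.imwrite("pics/w1.png",c["color"])
E
```

```text
1.85 [0.44710906 0.0637491  0.25846408] [-0.119  0.135  1.67  -0.     1.338  1.061] [ 3.08178680e+00  6.09925076e-01 -1.12110742e-03]
```

View pics/w1.png

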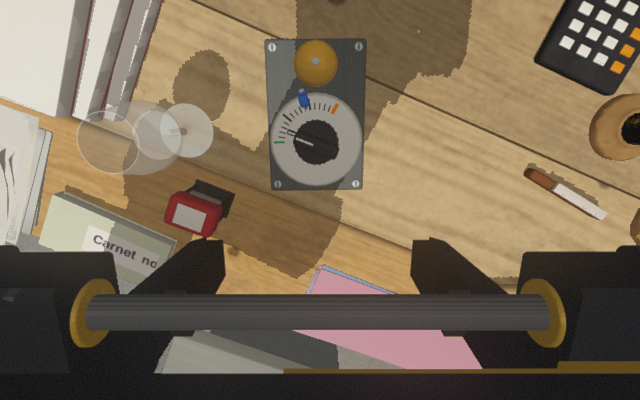

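Wrist view: the housing centre is near (317,139), green mark (279,142), blue rider (303,98), orange mark (335,107), and the pointer nose points to about (290,133).

```bash
cat > m.py <<'E'
from h import *
def measure(s,c,off=(0,0)):
    T=twrist(s,c);P=cloud(c,T);hsv=cv2.cvtColor(c["color"],cv2.COLOR_BGR2HSV).astype(int);H,S,V=hsv[...,0],hsv[...,1],hsv[...,2]
    near=np.hypot(P[...,0]-.475,P[...,1]-.078)<.075
    white=(near&(S<60)&(V>110)&(abs(P[...,2]-.03)<.012)).astype(np.uint8)
    cn=max(cv2.findContours(white,0,1)[0],key=cv2.contourArea)[:,0]
    q=plane(c,T,cn,.03);(x,y),rad=cv2.minEnclosingCircle(q[:,:2].astype(np.float32))
    A=np.c_[q[:,:2],np.ones(len(q))];k=np.linalg.lstsq(2*A,(q[:,:2]**2).sum(1),rcond=None)[0];ctr=k[:2]
    print("enc",x,y,rad,"lsq",ctr,np.sqrt(2*k[2]+ctr@ctr))
    def ang(m,z,n):
        v,u=np.nonzero(m)
        if len(u)<3: print(n,"none");return None
        p=plane(c,T,np.c_[u,v],z)[:,:2]-ctr;rr=np.hypot(*p.T)
        a=np.degrees(np.arctan2(*p.mean(0)[::-1]));print(n,len(u),"ang",a.round(2),"rad",rr.min().round(4),rr.mean().round(4),rr.max().round(4));return a
    d=np.hypot(P[...,0]-ctr[0],P[...,1]-ctr[1])
    on=(d<.058)
    g=ang(on&(H>40)&(H<85)&(S>90)&(d>.03),.03,"green")
    o=ang(on&(H>4)&(H<20)&(S>120)&(d>.03)&(d<.047),.03,"orange")
    b=ang(on&(H>95)&(H<130)&(S>110)&(d>.03),.041,"blue")
    dk=on&(V<70)&(d>.0255)&(d<.036)&(P[...,2]>.0345)
    k=ang(dk,.039,"nose-dark")
    return ctr,g,o,b,k
E
python3 - <<'E'
from m import *
s,c=pickle.load(open("w1.pkl","rb"));measure(s,c)
cv2.imwrite("pics/w1c.png",cv2.resize(c["color"][80:200,255:375],None,fx=5,fy=5,interpolation=cv2.INTER_CUBIC))
E
```

```text
enc 0.4774971306324005 0.07822907716035843 0.050617754459381104 lsq [0.47661535 0.07716065] 0.04861308598542942
green 14 ang -166.16 rad 0.0369 0.1701 0.557
orange 358 ang -122.79 rad 0.0351 0.2969 0.4738
blue 129 ang 36.86 rad 0.0379 0.0503 0.4831
nose-dark 5006 ang -161.16 rad 0.0256 0.3557 0.456
```

View pics/w1c.png

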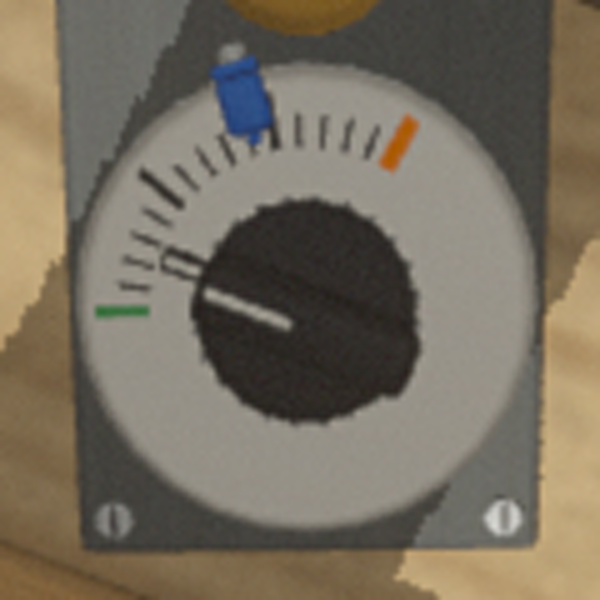

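Crop: green mark at left, orange at upper right, blue nose just short of the 10 mark, and the pointer at about 2 to 3 min. My masks picked up pixels with no range reading, so I'll filter by projected position instead.

```bash
cat > m.py <<'E'
from h import *
def measure(s,c,g0=(.4766,.0775)):
    T=twrist(s,c);hsv=cv2.cvtColor(c["color"],cv2.COLOR_BGR2HSV).astype(int);H,S,V=hsv[...,0],hsv[...,1],hsv[...,2]
    v,u=np.mgrid[0:400,0:640];uv=np.c_[u.ravel(),v.ravel()]
    at=lambda z:plane(c,T,uv,z)[:,:2].reshape(400,640,2)
    p30=at(.03);d=np.linalg.norm(p30-g0,axis=2)
    w=((d<.062)&(S<50)&(V>125)).astype(np.uint8);w=cv2.morphologyEx(w,cv2.MORPH_OPEN,np.ones((3,3)))
    cn=max(cv2.findContours(w,0,1)[0],key=cv2.contourArea);h=cv2.convexHull(cn)[:,0]
    q=plane(c,T,h,.03)[:,:2];k=np.linalg.lstsq(2*np.c_[q,np.ones(len(q))/2],(q**2).sum(1),rcond=None)[0]
    ctr=k[:2];print("centre",ctr.round(4),"R",np.sqrt(k[2]+ctr@ctr).round(4))
    def ang(m,z,r0,r1,n):
        p=at(z)-ctr;rr=np.linalg.norm(p,axis=2);m=m&(rr>r0)&(rr<r1)
        if m.sum()<3: print(n,"none");return None
        a=np.degrees(np.arctan2(*p[m].mean(0)[::-1]));print(n,m.sum(),"ang",a.round(2),"rad",rr[m].min().round(4),rr[m].mean().round(4),rr[m].max().round(4));return a
    return dict(ctr=ctr,green=ang((H>40)&(H<85)&(S>80),.03,.033,.047,"green"),
      orange=ang((H>4)&(H<20)&(S>150),.03,.033,.047,"orange"),
      blue=ang((H>95)&(H<130)&(S>110),.041,.033,.06,"blue"),
      line=ang((S<60)&(V>105),.039,.022,.030,"white line@39"),
      dark=ang(V<75,.039,.0265,.034,"dark nose@39"))
E
python3 - <<'E'
from m import *
s,c=pickle.load(open("w1.pkl","rb"));measure(s,c)
E
```

```text
centre [0.4776 0.0781] R 0.0492
green 10 ang 114.23 rad 0.0364 0.0414 0.0463
orange 33 ang -7.3 rad 0.0342 0.0396 0.0453
blue 128 ang 39.36 rad 0.0366 0.0456 0.053
white line@39 847 ang 10.62 rad 0.0231 0.0271 0.03
dark nose@39 8 ang 90.15 rad 0.0265 0.0291 0.0322
```

```bash
python3 - <<'E'
from m import *
s,c=pickle.load(open("w1.pkl","rb"));T=twrist(s,c);ctr=np.array([.4777,.078])
for z,p in((.039,(165,258)),(.039,(200,268)),(.072,(205,292)),(.072,(291,325))):
    q=plane(c,T,(255+p[0]/5-.4,80+p[1]/5-.4),z)[0,:2]-ctr;print(z,(q*1000).round(1),np.degrees(np.arctan2(q[1],q[0])).round(1))
M=R.from_rotvec(s["tool_rot"]).as_matrix();print("tool y ang",np.degrees(np.arctan2(M[1,1],M[0,1])),"x",np.degrees(np.arctan2(M[1,0],M[0,0])))
print((M.T@(np.r_[ctr,.12]-s["tcp_pos"])*100).round(2))
E
```

```text
0.039 [-1.5 32.3] 92.7
0.039 [-0.7 24.6] 91.5
0.072 [-1.6 20.9] 94.3
0.072 [-1.1  3. ] 109.8
tool y ang -67.61020498063596 x 22.389799457394528
[ 3.38 -0.15 13.84]
```

The pointer and bar lie at about 92.5° in world angle, green is at 113.5°, and the rider at 39.4°. The stop should fall between -12° and -35°. I'll turn the tool -70° over the dial and come down.

Request:
{"name": "step_arm", "arguments": {
  "increments": [
    [[0.5,0,1.5,-8],[1,0,3,-16],[1.5,-0.1,4.5,-24],[2,-0.1,6,-32],[2.5,-0.1,7.5,-40],[3,-0.2,9,-48],[3.3,-0.2,10.5,-56],[3.3,-0.2,12,-64],[3.3,-0.2,13,-70],[3.3,-0.2,13,-70]]
  ],
  "jaw": 5,
  "squeeze": 8
}}

```text
clock: 2.9
tcp_pos: [0.4763, 0.0771, 0.1278]
tool_rot: [-2.175, -2.264, 0.003]
force: [-0.2, 0.1, 0.1]
grip_width: 0.567
finger_force: 0.0
```

```bash
python3 - <<'E'
from bench import r
from m import *
s=r.read_state();c=r.camera("wrist");pickle.dump((s,c),open("w2.pkl","wb"));print(s)
measure(s,c);cv2.imwrite("pics/w2.png",c["color"])
E
```

```text
{'clock': 2.9, 'joint_positions': array([-8.28215071e-02,  3.45423028e-01,  1.76784608e+00, -1.48489759e-04,
        1.03073023e+00, -1.22730229e-01]), 'qd': array([ 0.00716225, -0.02276166, -0.03129375,  0.00248861,  0.02544568,
        0.11366222]), 'tau': array([  0.08977267, -37.04227924, -21.03581429,   0.05950148,
        -0.2389808 ,  -1.1347843 ]), 'tcp_pos': array([0.4763248 , 0.07712795, 0.12778945]), 'tool_rot': array([-2.17534919, -2.26411756,  0.00253846]), 'force': array([-0.21813025,  0.08976787,  0.14669158]), 'torque': array([-0.08016308, -0.09276431, -0.06783167]), 'finger_force': 0.0, 'grip_width': 0.5668623642622342}
centre [0.4767 0.0805] R 0.0504
green 34 ang 114.37 rad 0.0331 0.0386 0.044
orange 67 ang -10.46 rad 0.0352 0.0409 0.0467
blue 323 ang 38.35 rad 0.0356 0.0448 0.0522
white line@39 1780 ang 88.67 rad 0.0221 0.0269 0.03
dark nose@39 199 ang -87.66 rad 0.0266 0.0303 0.034
```

View pics/w2.png

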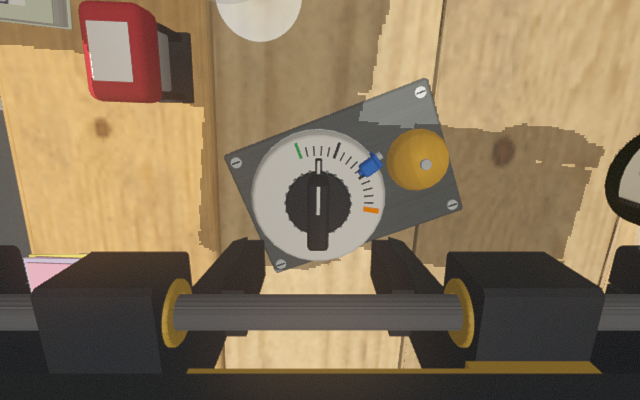

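The bar is upright in the image at column 318, in line with the fingers, with the pointer nose at (318,165). I'll refine the centre from the green and orange marks.

```bash
python3 - <<'E'
from m import *
for f in("w1.pkl","w2.pkl"):
    s,c=pickle.load(open(f,"rb"));T=twrist(s,c);hsv=cv2.cvtColor(c["color"],cv2.COLOR_BGR2HSV).astype(int);H,S,V=hsv[...,0],hsv[...,1],hsv[...,2]
    v,u=np.mgrid[0:400,0:640];p=plane(c,T,np.c_[u.ravel(),v.ravel()],.03)[:,:2].reshape(400,640,2);d=np.linalg.norm(p-(.4768,.0785),axis=2)
    def mid(m):
        m=m&(d>.03)&(d<.05);q=p[m];(cx,cy),sz,a=cv2.minAreaRect((q*1e4).astype(np.float32));return np.array([cx,cy])/1e4,np.array(sz)/10
    g,_=mid((H>40)&(H<85)&(S>80));o,_2=mid((H>4)&(H<20)&(S>150));print(_,_2)
    e=g-o;L=np.linalg.norm(e);n=np.array([-e[1],e[0]])/L
    ctr=(g+o)/2+n*L/2/np.tan(np.radians(60))
    A=lambda q:np.degrees(np.arctan2(*(q-ctr)[::-1])).round(2)
    pb=plane(c,T,np.c_[u.ravel(),v.ravel()],.041)[:,:2].reshape(400,640,2);mb=(H>95)&(H<130)&(S>110)&(np.linalg.norm(pb-ctr,axis=2)<.058)
    b=pb[mb];print(f,"L",L,"ctr",ctr.round(4),"g",A(g),"o",A(o),"blue",A(b.mean(0)),"bluetip",A(b[np.argmin(np.linalg.norm(b-ctr,axis=1))]))
print("tool-y/x angles ok; bar edges row 235:",[int(i) for i in np.nonzero(c["color"][235,280:355].max(1)<45)[0][[0,-1]]+280])
E
```

```text
[3.47614288e-05 9.90512161e+00] [ 2.8788723  11.10141144]
w1.pkl L 0.07078498278894217 ctr [0.4765 0.0782] g 112.84 o -7.16 blue 38.44 bluetip 39.44
[ 1.47865725 11.29921722] [ 3.35112572 11.51359787]
w2.pkl L 0.07028824047368282 ctr [0.4767 0.078 ] g 112.93 o -7.07 blue 40.72 bluetip 38.95Traceback (most recent call last):
  File "<stdin>", line 13, in <module>
IndexError: index 0 is out of bounds for axis 0 with size 0
```

Request:
{"name": "step_arm", "arguments": {
  "increments": [
    [[0.1,0,2,0],[0.1,0,4,0],[0.1,0,6,0],[0.1,0,7.2,0],[0.1,0,8,0],[0.1,0,8,0]]
  ]
}}

```text
clock: 3.55
tcp_pos: [0.4769, 0.079, 0.0485]
tool_rot: [-2.177, -2.264, 0.001]
force: [-0.7, -0.6, -0.1]
grip_width: 0.566
finger_force: 0.0
```

Request:
{"name": "step_arm", "arguments": {
  "increments": [
    [[0,0,0,0],[0,0,0,0],[0,0,0,0],[0,0,0,0],[0,0,0,0],[0,0,0,0],[0,0,0,0],[0,0,0,0]]
  ],
  "jaw": 0.6,
  "squeeze": 12
}}

```text
clock: 4.35
tcp_pos: [0.4763, 0.0791, 0.0489]
tool_rot: [-2.175, -2.265, 0.002]
force: [-5.3, -1.5, 5.5]
grip_width: 0.159
finger_force: 12.0
```

```bash
python3 -c "
from bench import r
s=r.read_state();print(s)"
```

```text
{'clock': 4.35, 'joint_positions': array([-7.84846909e-02,  4.73265594e-01,  1.83145140e+00, -3.50124059e-04,
        8.38850128e-01, -1.19123238e-01]), 'qd': array([ 0.00050167,  0.00021891,  0.00165845, -0.00106251,  0.00088055,
       -0.00158581]), 'tau': array([ 8.97624786e-02, -3.83052528e+01, -1.91442060e+01,  2.78096627e-01,
       -1.16047829e+00, -2.78292439e-02]), 'tcp_pos': array([0.47627359, 0.07913723, 0.04888504]), 'tool_rot': array([-2.17463864, -2.26538946,  0.0022812 ]), 'force': array([-5.28629376, -1.51024163,  5.48876937]), 'torque': array([-0.21236837,  0.68386749, -0.00480559]), 'finger_force': 12.000430400948972, 'grip_width': 0.15865064540745133}
```

Request:
{"name": "step_arm", "arguments": {
  "increments": [
    [[-0.1,-0.06,0,0],[-0.1,-0.06,0,4],[-0.1,-0.06,0,10],[-0.1,-0.06,0,16],[-0.1,-0.06,0,22],[-0.1,-0.06,0,28],[-0.1,-0.06,0,34],[-0.1,-0.06,0,40],[-0.1,-0.06,0,40]]
  ]
}}

```text
clock: 5.25
tcp_pos: [0.477, 0.0786, 0.0489]
tool_rot: [-2.822, -1.381, -0.003]
force: [1.7, 4.4, -0.6]
grip_width: 0.156
finger_force: 12.0
```

```bash
cat > st.py <<'E'
from bench import r
from h import *
s=r.read_state();M=R.from_rotvec(s["tool_rot"]).as_matrix()
print(s["clock"],s["tcp_pos"].round(4),"angx",np.degrees(np.arctan2(M[1,0],M[0,0])).round(2),"F",s["force"].round(2),"F tool",(M.T@s["force"]).round(2),"torque",s["torque"].round(3),"j6",s["joint_positions"][5].round(3),"tau6",s["tau"][5].round(3),"w",s["grip_width"].round(4),s["finger_force"].round(2))
E
python3 st.py
```

```text
Traceback (most recent call last):
  File "st.py", line 4, in <module>
    print(s["clock"],s["tcp_pos"].round(4),"angx",np.degrees(np.arctan2(M[1,0],M[0,0])).round(2),"F",s["force"].round(2),"F tool",(M.T@s["force"]).round(2),"torque",s["torque"].round(3),"j6",s["joint_positions"][5].round(3),"tau6",s["tau"][5].round(3),"w",s["grip_width"].round(4),s["finger_force"].round(2))
                                                                                                                                                                                                                                                                ^^^^^^^^^^^^^^^^^^^^^
AttributeError: 'float' object has no attribute 'round'
```

Request:
{"name": "step_arm", "arguments": {
  "increments": [
    [[0,0,0,6],[0,0,0,12],[0,0,0,18],[0,0,0,24],[0,0,0,30],[0,0,0,36],[0,0,0,42],[0,0,0,48],[0,0,0,48]]
  ]
}}

```text
clock: 6.15
tcp_pos: [0.4774, 0.0779, 0.0489]
tool_rot: [3.139, 0.117, 0.004]
force: [5.5, -1.8, -2.0]
grip_width: 0.158
finger_force: 12.0
```

```bash
sed -i 's/s\["finger_force"\].round(2)/s["finger_force"]/;s/s\["grip_width"\].round(4)/s["grip_width"]/' st.py; python3 st.py
```

```text
6.15 [0.4774 0.0779 0.0489] angx 4.27 F [ 5.54 -1.75 -2.04] F tool [5.39 2.16 2.05] torque [-0.18  -0.753 -0.062] j6 1.415 tau6 1.035 w 0.15836773603677334 12.000771324383095
```

Request:
{"name": "step_arm", "arguments": {
  "increments": [
    [[0,0,0,2],[0,0,0,4],[0,0,0,6],[0,0,0,8],[0,0,0,10],[0,0,0,12],[0,0,0,13],[0,0,0,14]]
  ]
}}

```text
clock: 6.95
tcp_pos: [0.4774, 0.0776, 0.0489]
tool_rot: [3.13, -0.261, 0.004]
force: [4.9, -3.8, -2.6]
grip_width: 0.157
finger_force: 12.0
```

```bash
python3 st.py
```

```text
6.95 [0.4774 0.0776 0.0489] angx -9.52 F [ 4.88 -3.84 -2.63] F tool [5.44 2.98 2.64] torque [-0.586 -0.794  0.031] j6 1.656 tau6 -0.163 w 0.15671790288675436 11.999537029769272
```

Request:
{"name": "step_arm", "arguments": {
  "increments": [
    [[0,0,0,0.7],[0,0,0,1.4],[0,0,0,2.1]]
  ]
}}

```text
clock: 7.25
tcp_pos: [0.4774, 0.0776, 0.049]
tool_rot: [3.125, -0.318, 0.004]
force: [5.2, -3.7, -2.4]
grip_width: 0.155
finger_force: 12.0
```

```bash
python3 st.py
```

```text
7.25 [0.4774 0.0776 0.049 ] angx -11.6 F [ 5.21 -3.74 -2.41] F tool [5.85 2.62 2.43] torque [-0.611 -0.69   0.071] j6 1.693 tau6 -0.106 w 0.15549957831136146 11.99962668470107
```

Request:
{"name": "step_arm", "arguments": {
  "increments": [
    [[0,0,0,0.7],[0,0,0,1.4],[0,0,0,2.1]]
  ]
}}

```text
clock: 7.55
tcp_pos: [0.4774, 0.0775, 0.049]
tool_rot: [3.118, -0.375, 0.004]
force: [5.0, -4.6, -2.3]
grip_width: 0.162
finger_force: 12.0
```

```bash
python3 st.py
```

```text
7.55 [0.4774 0.0775 0.049 ] angx -13.7 F [ 5.03 -4.59 -2.32] F tool [5.97 3.26 2.33] torque [-0.668 -0.715  0.084] j6 1.729 tau6 -0.106 w 0.16168420060213393 11.999626565957442
```

Request:
{"name": "step_arm", "arguments": {
  "increments": [
    [[0,0,0,0.7],[0,0,0,1.4],[0,0,0,2.1]]
  ]
}}

```text
clock: 7.85
tcp_pos: [0.4774, 0.0775, 0.049]
tool_rot: [3.111, -0.432, 0.004]
force: [5.3, -4.8, -2.7]
grip_width: 0.155
finger_force: 12.0
```

```bash
python3 st.py
```

```text
7.85 [0.4774 0.0775 0.049 ] angx -15.8 F [ 5.26 -4.82 -2.69] F tool [6.36 3.21 2.7 ] torque [-0.762 -0.711  0.048] j6 1.766 tau6 -0.105 w 0.1552557303534699 11.99965572799556
```

Request:
{"name": "step_arm", "arguments": {
  "increments": [
    [[0,0,0,0.7],[0,0,0,1.4],[0,0,0,2.1]]
  ]
}}

```text
clock: 8.15
tcp_pos: [0.4774, 0.0774, 0.0489]
tool_rot: [3.103, -0.489, 0.004]
force: [4.3, -5.0, -1.9]
grip_width: 0.158
finger_force: 12.0
```

```bash
python3 st.py
```

```text
8.15 [0.4774 0.0774 0.0489] angx -17.9 F [ 4.26 -5.02 -1.9 ] F tool [5.59 3.47 1.91] torque [-0.754 -0.643  0.049] j6 1.803 tau6 -0.105 w 0.15761072154565542 11.999687834177166
```

Request:
{"name": "step_arm", "arguments": {
  "increments": [
    [[0,0,0,0.7],[0,0,0,1.4],[0,0,0,2.1]]
  ]
}}

```text
clock: 8.45
tcp_pos: [0.4773, 0.0774, 0.0489]
tool_rot: [3.093, -0.545, 0.004]
force: [4.5, -4.7, -1.5]
grip_width: 0.154
finger_force: 12.0
```

```bash
python3 st.py
```

```text
8.45 [0.4773 0.0774 0.0489] angx -20.0 F [ 4.49 -4.69 -1.55] F tool [5.82 2.87 1.56] torque [-0.79  -0.657  0.047] j6 1.839 tau6 -0.105 w 0.1544543663060302 11.999605827732012
```

Request:
{"name": "step_arm", "arguments": {
  "increments": [
    [[0,0,0,0.7],[0,0,0,1.4],[0,0,0,2.1]]
  ]
}}

```text
clock: 8.75
tcp_pos: [0.4773, 0.0774, 0.0489]
tool_rot: [3.083, -0.602, 0.004]
force: [4.5, -4.6, -3.4]
grip_width: 0.16
finger_force: 12.0
```

```bash
python3 st.py
```

```text
8.75 [0.4773 0.0774 0.0489] angx -22.09 F [ 4.51 -4.55 -3.43] F tool [5.88 2.52 3.45] torque [-0.784 -0.643  0.079] j6 1.876 tau6 -0.045 w 0.16004088758034415 11.999983516288921
```

Request:
{"name": "step_arm", "arguments": {
  "increments": [
    [[0,0,0,0.3],[0,0,0,0.5]]
  ]
}}

```text
clock: 8.95
tcp_pos: [0.4774, 0.0774, 0.049]
tool_rot: [3.08, -0.615, 0.004]
force: [4.0, -5.7, -1.9]
grip_width: 0.158
finger_force: 12.0
```

```bash
python3 st.py
```

```text
8.95 [0.4774 0.0774 0.049 ] angx -22.57 F [ 3.97 -5.65 -1.95] F tool [5.83 3.7  1.96] torque [-0.805 -0.651  0.174] j6 1.884 tau6 0.147 w 0.1575856788601041 11.999934513587505
```

Request:
{"name": "step_arm", "arguments": {
  "increments": [
    [[0,0,0,0.2],[0,0,0,0.2]]
  ]
}}

```text
clock: 9.15
tcp_pos: [0.4773, 0.0774, 0.049]
tool_rot: [3.079, -0.62, 0.004]
force: [3.9, -6.0, -2.6]
grip_width: 0.156
finger_force: 12.0
```

```bash
python3 st.py
```

```text
9.15 [0.4773 0.0774 0.049 ] angx -22.76 F [ 3.87 -5.95 -2.61] F tool [5.87 3.99 2.63] torque [-0.806 -0.699  0.231] j6 1.887 tau6 0.223 w 0.15643373626093385 11.999779402976856
```

Request:
{"name": "step_arm", "arguments": {
  "increments": [
    [[0,0,0,0.2],[0,0,0,0.2],[0,0,0,0.2]]
  ]
}}

```text
clock: 9.45
tcp_pos: [0.4773, 0.0774, 0.049]
tool_rot: [3.078, -0.625, 0.004]
force: [3.9, -5.3, -1.4]
grip_width: 0.158
finger_force: 12.0
```

```bash
python3 st.py
```

```text
9.45 [0.4773 0.0774 0.049 ] angx -22.95 F [ 3.88 -5.26 -1.44] F tool [5.62 3.32 1.46] torque [-0.771 -0.694  0.207] j6 1.891 tau6 0.207 w 0.15828653258177175 11.999882748350501
```

The 12 N grip caps the torque near 0.21 Nm, because the pads begin to tip. A harder squeeze will raise it gently.

Request:
{"name": "step_arm", "arguments": {
  "increments": [
    [[0,0,0,0],[0,0,0,0],[0,0,0,0]]
  ],
  "squeeze": 18
}}

```text
clock: 9.75
tcp_pos: [0.4773, 0.0774, 0.049]
tool_rot: [3.078, -0.625, 0.004]
force: [4.1, -5.5, -2.2]
grip_width: 0.16
finger_force: 18.0
```

```bash
python3 st.py
```

```text
9.75 [0.4773 0.0774 0.049 ] angx -22.95 F [ 4.08 -5.53 -2.23] F tool [5.91 3.5  2.25] torque [-0.774 -0.631  0.243] j6 1.891 tau6 0.221 w 0.1597788969498973 17.999730377923697
```

Request:
{"name": "step_arm", "arguments": {
  "increments": [
    [[0,0,0,0.2],[0,0,0,0.2],[0,0,0,0.2],[0,0,0,0.2]]
  ]
}}

```text
clock: 10.15
tcp_pos: [0.4773, 0.0774, 0.049]
tool_rot: [3.077, -0.63, 0.004]
force: [4.3, -5.2, -2.0]
grip_width: 0.158
finger_force: 18.0
```

```bash
python3 st.py
```

```text
10.15 [0.4773 0.0774 0.049 ] angx -23.14 F [ 4.3  -5.23 -2.  ] F tool [6.   3.12 2.02] torque [-0.758 -0.63   0.226] j6 1.894 tau6 0.244 w 0.15831042310753102 17.999868071638048
```

Request:
{"name": "step_arm", "arguments": {
  "increments": [
    [[0,0,0,0],[0,0,0,0.2],[0,0,0,0.4],[0,0,0,0.4],[0,0,0,0.4]]
  ],
  "squeeze": 25
}}

```text
clock: 10.65
tcp_pos: [0.4773, 0.0773, 0.049]
tool_rot: [3.075, -0.64, 0.004]
force: [5.3, -5.4, -1.8]
grip_width: 0.157
finger_force: 25.0
```

```bash
python3 st.py
```

```text
10.65 [0.4773 0.0773 0.049 ] angx -23.53 F [ 5.33 -5.37 -1.84] F tool [7.02 2.79 1.86] torque [-0.711 -0.603  0.281] j6 1.901 tau6 0.312 w 0.15713849752323755 24.999713441357017
```

Request:
{"name": "step_arm", "arguments": {
  "increments": [
    [[0,0,0,0.1],[0,0,0,0.2],[0,0,0,0.2],[0,0,0,0.2],[0,0,0,0.3],[0,0,0,0.3],[0,0,0,0.3]]
  ]
}}

```text
clock: 11.35
tcp_pos: [0.4773, 0.0774, 0.049]
tool_rot: [3.073, -0.648, 0.004]
force: [4.6, -5.2, -2.9]
grip_width: 0.155
finger_force: 25.0
```

```bash
python3 st.py; python3 st.py
```

```text
11.35 [0.4773 0.0774 0.049 ] angx -23.82 F [ 4.64 -5.18 -2.86] F tool [6.33 2.87 2.88] torque [-0.789 -0.685  0.42 ] j6 1.906 tau6 0.354 w 0.1548700201634555 24.999734829179943
11.35 [0.4773 0.0774 0.049 ] angx -23.82 F [ 4.64 -5.18 -2.86] F tool [6.33 2.87 2.88] torque [-0.789 -0.685  0.42 ] j6 1.906 tau6 0.354 w 0.1548700201634555 24.999734829179943
```

The stop has been held at about 0.3 to 0.4 Nm for over half a second. Now I'll turn back to the rider.

Request:
{"name": "step_arm", "arguments": {
  "increments": [
    [[0,0,0,-3],[0,0,0,-10],[0,0,0,-17],[0,0,0,-24],[0,0,0,-31],[0,0,0,-38],[0,0,0,-45],[0,0,0,-52],[0,0,0,-58],[0,0,0,-61]]
  ]
}}

```text
clock: 12.35
tcp_pos: [0.4772, 0.0785, 0.049]
tool_rot: [-2.977, -1.005, -0.003]
force: [4.3, 3.0, -2.0]
grip_width: 0.155
finger_force: 25.0
```

Request:
{"name": "step_arm", "arguments": {
  "increments": [
    [[0,0,0,-1],[0,0,0,-1.8],[0,0,0,-1.8]]
  ]
}}

```text
clock: 12.65
tcp_pos: [0.4771, 0.0785, 0.0489]
tool_rot: [2.962, 1.047, 0.003]
force: [4.5, 2.3, -1.6]
grip_width: 0.159
finger_force: 25.0
```

```bash
python3 st.py
```

```text
12.65 [0.4771 0.0785 0.0489] angx 38.92 F [ 4.52  2.28 -1.62] F tool [4.95 1.06 1.63] torque [ 0.455 -0.692 -0.009] j6 0.81 tau6 -0.139 w 0.1590047444873877 24.99963762704283
```

Request:
{"name": "step_arm", "arguments": {
  "increments": [
    [[0,0,0,0],[0,0,0,0],[0,0,0,0],[0,0,0,0],[0,0,0,0],[0,0,-2,0],[0,0,-5,0],[0,0,-8,0],[0,0,-8,0],[0,0,-8,0]]
  ],
  "jaw": 5
}}

```text
clock: 13.65
tcp_pos: [0.4764, 0.0781, 0.1287]
tool_rot: [2.964, 1.042, 0.001]
force: [0.1, -0.0, -0.6]
grip_width: 0.567
finger_force: 0.0
```

```bash
python3 st.py; python3 - <<'E'
from bench import r
from m import *
s=r.read_state();c=r.camera("wrist");pickle.dump((s,c),open("w3.pkl","wb"))
cv2.imwrite("pics/w3.png",cv2.resize(c["color"][100:260,230:430],None,fx=4,fy=3.75,interpolation=cv2.INTER_CUBIC))
E
```

```text
13.65 [0.4764 0.0781 0.1287] angx 38.75 F [ 0.06 -0.01 -0.63] F tool [0.04 0.04 0.63] torque [-0.038 -0.018 -0.008] j6 0.814 tau6 -0.001 w 0.5673245330474157 0.0
```

View pics/w3.png

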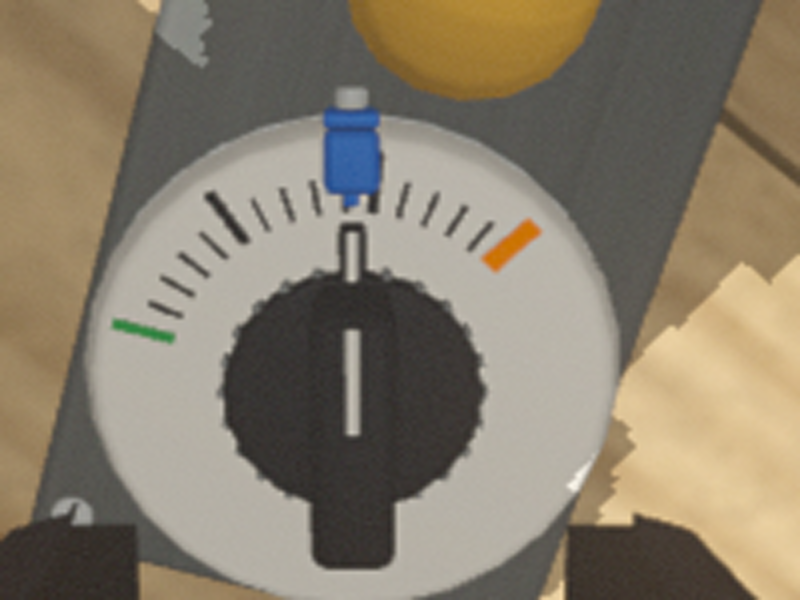

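The pointer line is at column 352 and the rider nose at 350, so they line up, and the fingers are clear of everything.

```bash
python3 -c "
from bench import r
print(r.close_job())"
```

```text
the job is handed in; nothing more can be done
None
```

I wound the dial past the orange mark to its hidden stop and held it there at about 0.3–0.4 Nm (by the wrist readings) for roughly 0.7 s. I then set it back in line with the blue rider (by the last wrist picture), let go without touching the glass, bottle, cork or corkscrew, and handed the job in at about 14 s; no verdict was returned.

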